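# Find the full screw case and slide it into the corner of fence and stop

### The arm

A 6-joint arm with a two-finger parallel gripper is mounted at the origin on the work surface. World frame = base frame: x ahead of the robot, y to its left, z up, the work surface at z = 0. Lengths are in m, angles in rad, forces in N, time in s.
With the tool pointing down it reaches from about 0.3 to 0.875 m from the base axis. Payload 6.4 kg.
Tool frame: the origin (TCP) lies between the finger pads; the fingertips stand 19 mm ahead of it and the grasp point (between the pads) is the TCP; z points along the fingers, y is the direction in which the jaws open and shut (so a half turn about z gives the same grasp; the last joint's range is limited). The gripper opens to 85 mm and grips with 20 to 120 N. Pads are 22 mm wide; open, the fingers measure 114 mm over their backs; the gripper's body (76 mm by 85 mm) begins 54 mm behind the grasp point. The pads swing forward as they close: fully open they stand 13 mm farther back than shut.
Start: joints at [-1.461, 0.181, 1.607, -0, 1.354, -0.206], TCP at [0.179, -0.547, 0.25] pointing down, gripper open.
Joint ranges: [-2.99, 2.99], [-0.89, 2.07], [0.3, 2.58], [-1.14, 4.28], [0, 2.63], [-3.12, 3.12]. Speed limits (rad/s): [2.57, 2.57, 3.01, 3.14, 3.14, 3.14].

### API

Orientations are given as a unit quaternion [w, x, y, z].
In Python, from bench import * gives the robot as it stands.
- The arm moves only by the tool apply_moves, never from a script. Its argument "moves" is a list that holds one entry, the list of rows, each a list of 7 numbers: the shift along the tool's x, y, z in cm, then the turn, a rotation vector about the tool's x, y, z in rad, then the opening, from 0 (shut) to 1 (fully open). A call has 1 to 8 rows; each row is the pose to reach, as a shift and turn from the pose commanded when the call began, along the tool's axes at that moment; what a row does not reach only later rows make up. A row lasts 1/10 s, in which the tool goes at most 50 mm and 8.59 degrees, less where a joint would pass 70% of its speed; a pose out of reach is approached as far as the arm can. A call with a gripper value outside its range is refused whole. The fingers move at their own pace and stop on an object; the grip force is fixed at half the most. Time passes only in rows, so rows that repeat a pose let the fingers close. It gives the time, the measured TCP pose, the force and the opening at its end, in the units of the state.
- get_obs(): the state, without advancing time (a new reading comes with each control period).
- camera(name): name is "side" or "top" or "wrist"; returns the picture (384x512x3 uint8, red, green, blue); there is no depth.
- get_calibration(name): a dict with "vertical_fov" (degrees; the focal length in pixels is half the picture's height over the tangent of half this angle, whatever the lens; pixels are square), "cx", "cy" (the principal point, pixels), "k1" (the pictures are not rectified: a ray, as slopes to the right and down, at radius r is drawn at 1 + k1 r^2 times it, then the intrinsics apply), "R" (3x3) and "t" (3): a world point X has camera coordinates R X + t. Camera axes: x right, y down, z forward; pixel columns grow to the right and rows downward; lengths in m; the calibration is good to about 2 mm. A picture is of the moment at which its call begins: read the wrist's pose just before it. get_calibration takes no time and is no camera call; for the wrist camera it gives the pose at the moment of the call.
- hand_in(): hands the job in, once; it reports no verdict.
The state is a dict: "time_s": time; "q": joint angles; "dq": joint speeds; "joint_efforts": joint torques, N m; "eef_pos": TCP position; "eef_rot": TCP orientation; "wrist_force": force on the tool from outside, world axes, zero at the start; "torque": the same for the moment, N m; "opening": opening from 0.0 (shut) to 1.0 (fully open).
Only numpy, scipy, OpenCV 4.12 (cv2) and the standard library are available. Lean on these libraries where they do the work, as an engineer would, in place of code of your own. Each camera call takes 0.05 s, during which the arm holds its last target. There are 200 camera calls.

### The job

Three look-alike closed screw cases stand in a row on the bench; one is full and two are empty. Find the full one by nudging them, then slide it, without lifting or tipping it, into the corner where the fence meets the stop block: long side flat against the fence and one end up against the stop. Leave the two empty cases standing where they are, apart from the small nudge, and do not disturb the other things on the bench.

Things in the scene. Friction and masses are not known exactly. Their poses are not given: they have to be found in the camera images.
- case_a: one of three look-alike closed plywood screw cases, 82 mm (own x) by 110 mm (own y) by 60 mm high, standing flat in a row across the bench beyond the fence, long side roughly along the fence (yaw within 0.15 rad). Origin: centre of its underside; x away from the robot (latch on the -x side), z up. Too wide to grasp: push its sides 20 to 50 mm above the bench.
- case_b: second screw case, same look, size and axes as case_a. One of the three (it may be any) is full and weighs 0.8 to 1.0 kg; the other two are empty, 0.11 to 0.17 kg.
- case_c: third screw case, same look, size and axes as case_a. Sliding the full case over the bench takes 4 to 7 N, an empty one 0.5 to 1.5 N.
- fence: fixed straight wooden batten across the bench in front of the robot, 680 mm long (own y, -305 to +375 mm), 28 mm wide, 25 mm high. Origin: at bench level on its face turned away from the robot (the one the case goes against); x away from the robot, square to that face, y along the fence to the left, z up. A case flat against it has its centre at x = 41 mm here.
- stop: fixed dark wooden block clamped over the fence near its left end, 35 mm thick; its end face (towards -y) is square to the fence, reaches 75 mm beyond the fence face and is 30 mm high there (clamp screw 54 mm). Origin: inner corner at bench level, where end face and fence face meet; axes as the fence's. A case home in the corner has its centre at x = 41, y = -55 mm.
- bench: the fixed bench with a plank top; its top is the work surface, z = 0. It carries the cases' weight.
- glue: bystander: glue bottle, 60 mm in diameter, 130 mm high, standing to the left of the row of cases; origin at its underside
- offcut: bystander: wooden offcut 140 x 60 x 30 mm, lying to the right of the row of cases; origin at its underside
- mug: bystander: white mug, 80 mm in diameter, 90 mm high, standing at the left of the bench; origin at its underside

How it is judged:
At the end, for the whole second after the job is handed in: The full case (the one that rests on the bench with more than 5.5 N) stands flat in the corner at rest: within 7 mm of the fence face, within 8 mm of the stop's end face, square to the fence within 0.09 rad. The two other cases stand upright within 60 mm of where they started (((contact force between case_a and bench above 5.5 N and x of case_a in the frame of fence between 0.036 and 0.048 m and y of case_a in the frame of stop between -0.063 and -0.05 m and angle between the x axis of case_a and the x axis of fence, either way round below 0.09 rad and linear speed of case_a below 0.01 m/s and angle between each of case_a, case_b, case_c's own z axis and vertical below 0.05 rad and distance of each of case_b, case_c from where it was at the start of the episode below 0.06 m) or (contact force between case_b and bench above 5.5 N and x of case_b in the frame of fence between 0.036 and 0.048 m and y of case_b in the frame of stop between -0.063 and -0.05 m and angle between the x axis of case_b and the x axis of fence, either way round below 0.09 rad and linear speed of case_b below 0.01 m/s and angle between each of case_b, case_a, case_c's own z axis and vertical below 0.05 rad and distance of each of case_a, case_c from where it was at the start of the episode below 0.06 m) or (contact force between case_c and bench above 5.5 N and x of case_c in the frame of fence between 0.036 and 0.048 m and y of case_c in the frame of stop between -0.063 and -0.05 m and angle between the x axis of case_c and the x axis of fence, either way round below 0.09 rad and linear speed of case_c below 0.01 m/s and angle between each of case_c, case_a, case_b's own z axis and vertical below 0.05 rad and distance of each of case_a, case_b from where it was at the start of the episode below 0.06 m))); the robot touches nothing.
It fails at once if two cases moved out of their places (more than 70 mm) (distance of each of case_a, case_b from where it was at the start of the episode above 0.07 m or distance of each of case_a, case_c from where it was at the start of the episode above 0.07 m or distance of each of case_b, case_c from where it was at the start of the episode above 0.07 m).
It fails at once if a case lifted (more than 25 mm) or tipped (more than 0.35 rad) (height (world z) of any of case_a, case_b, case_c above 0.025 m or angle between any of case_a, case_b, case_c's own z axis and vertical above 0.35 rad).
It fails at once if a bystander moved more than 30 mm (distance of any of glue, offcut, mug from where it was at the start of the episode above 0.03 m).
It also fails if it takes over 72 s, if anything falls off the work surface, if the arm or the gripper's body presses on something with over 40 N, if the wrist force passes 120 N, or if a joint passes its speed limit or range.

## Working session

There is one attempt and no reset: what is moved stays moved. The work goes in short steps, Python scripts to look and compute and a tool call to move; the robot and the scene stay as the last step left them, time stands still between calls to the robot, and variables do not carry over. Pictures are saved under pics/ and viewed, about 8 in all and at most 12, crops included, and the job is handed in when it is done.

Besides the shell and the picture viewer there is one more tool, called after "Request:" by a JSON object that holds its "method" and its "body". apply_moves: Moves the arm, as the interface text tells. Its arguments: {"type":"object","properties":{"moves":{"type":"array","items":{"type":"array","items":{"type":"array","items":{"type":"number"}}}}},"required":["moves"]}

```bash
mkdir -p pics; cat > h.py <<'E'
from bench import *
import numpy as np, cv2
def ray(name,uv,z,c=None):
    c=c or get_calibration(name); f=192/np.tan(np.radians(c["vertical_fov"])/2)
    R=np.array(c["R"]);t=np.array(c["t"]);out=[]
    for u,v in np.atleast_2d(uv):
        d=np.array([(u-c["cx"])/f,(v-c["cy"])/f]); s=d.copy()
        for _ in range(30): s=d/(1+c["k1"]*(s@s))
        w=R.T@np.array([s[0],s[1],1]); o=-R.T@t
        out.append(o+w*(z-o[2])/w[2])
    return np.array(out)
def snap(name,fn):
    im=camera(name); cv2.imwrite("pics/"+fn,cv2.cvtColor(im,cv2.COLOR_RGB2BGR)); return im
E
python3 - <<'E'
from h import *
a=snap("top","top0.png"); b=snap("side","side0.png")
for n in("top","side"):
    c=get_calibration(n); print(n,c["vertical_fov"],c["k1"],-np.array(c["R"]).T@c["t"])
o=get_obs();print(o["eef_pos"],o["eef_rot"],o["wrist_force"],o["time_s"])
cv2.imwrite("pics/top0b.png",cv2.resize(cv2.imread("pics/top0.png"),(800,600),interpolation=cv2.INTER_CUBIC))
E
```

```text
top 48.9507203133857 0.029245705350868737 [0.46114861 0.039183   1.13701915]
side 54.942493331327114 -0.12327281238695886 [0.20198069 0.97144049 0.74043706]
[ 0.17854407 -0.54609341  0.24948977] [-7.75481556e-04  9.87557961e-01  1.57253522e-01  3.59937971e-05] [0.23392714 0.71154327 0.02897595] 0.1
```

View pics/top0b.png

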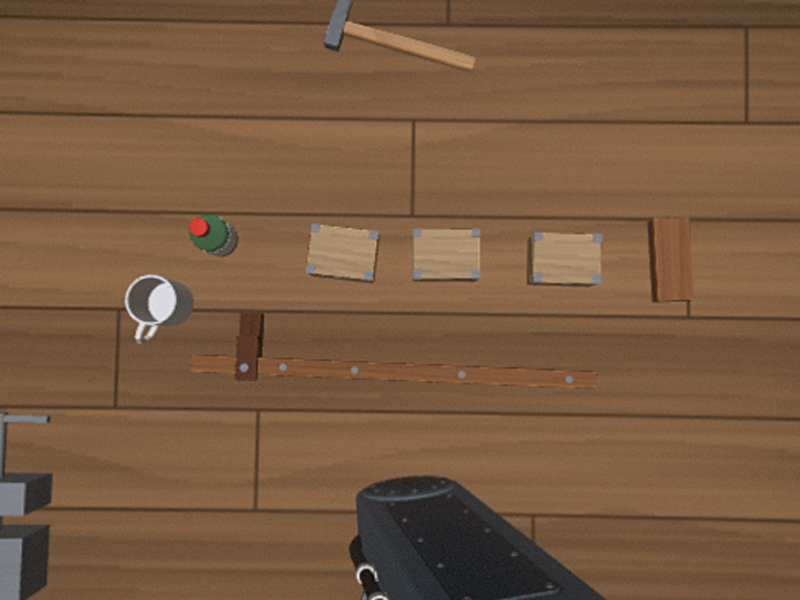

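View pics/side0.png

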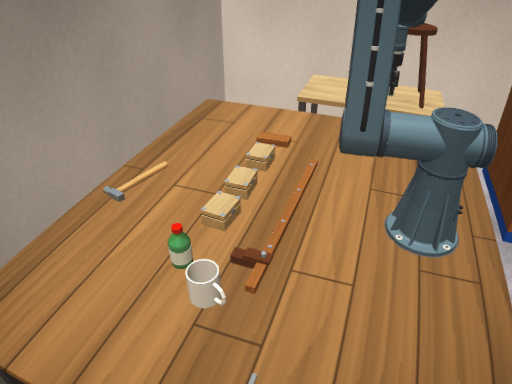

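The top view shows cases at (345,252), (447,254) and (567,259) in the 800x600 picture. The fence runs from (192,362) to (596,380), and the stop is at (250,345). Next I measure them.

```bash
python3 - <<'E'
from h import *
im=cv2.imread("pics/top0.png"); hsv=cv2.cvtColor(im,cv2.COLOR_BGR2HSV)
print([hsv[int(y*.64),int(x*.64)].tolist() for x,y in [(345,252),(447,254),(567,265),(400,250),(400,376),(300,372),(400,362),(250,335),(275,335),(675,260)]])
m=((hsv[...,2]>135)).astype(np.uint8)
m[:, :]=cv2.morphologyEx(m,cv2.MORPH_CLOSE,np.ones((7,7)))
m[200:]=0;m[:125]=0;m[:,:180]=0;m[:,400:]=0
for c in cv2.findContours(m,0,2)[0]:
    if cv2.contourArea(c)<500: continue
    r=cv2.minAreaRect(c); b=cv2.boxPoints(r); w=ray("top",b,.06)
    e=[w[(i+1)%4]-w[i] for i in range(4)]; L=[np.linalg.norm(x) for x in e]; i=int(np.argmax(L)); a=np.arctan2(e[i][1],e[i][0])%np.pi-np.pi/2
    print("case",w.mean(0).round(4),np.round(L,4),"yaw",round(a,3))
# fence top edges: orange/saturated mask
crop=im[195:255,110:395]; cv2.imwrite("pics/fence.png",cv2.resize(crop,None,fx=2.8,fy=2.8,interpolation=cv2.INTER_CUBIC))
E
```

```text
[[15, 91, 166], [16, 92, 166], [16, 93, 168], [14, 125, 137], [12, 144, 133], [13, 139, 127], [15, 121, 122], [11, 147, 78], [13, 124, 107], [12, 138, 140]]
case [ 0.6022 -0.0389  0.06  ] [0.5625 0.1746 0.5582 0.1753] yaw 0.013
```

View pics/fence.png

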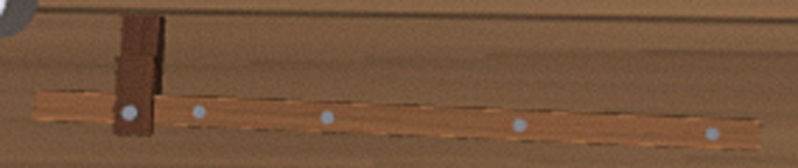

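```bash
python3 - <<'E'
from h import *
im=cv2.imread("pics/top0.png"); hsv=cv2.cvtColor(im,cv2.COLOR_BGR2HSV)
m=((hsv[...,1]<107)&(hsv[...,2]>125)).astype(np.uint8)
m=cv2.morphologyEx(cv2.morphologyEx(m,cv2.MORPH_CLOSE,np.ones((5,5))),cv2.MORPH_OPEN,np.ones((7,7)))
for c in cv2.findContours(m[:200],0,2)[0]:
    if cv2.contourArea(c)<700: continue
    r=cv2.minAreaRect(c); b=cv2.boxPoints(r); w=ray("top",b,.06)
    e=[w[(i+1)%4]-w[i] for i in range(4)]; L=[np.linalg.norm(x) for x in e]; i=int(np.argmax(L)); a=np.arctan2(e[i][1],e[i][0])%np.pi-np.pi/2
    print("blob",w.mean(0).round(4),np.round(L,4),"yaw",round(a,3))
f=im.astype(float); red=cv2.GaussianBlur(f[...,2]/f[...,0],(0,0),.7)
# fence edges by column: steepest change of colour ratio around expected line
E1=[];E2=[]
for u in range(180,375,3):
    v0=228.9+(u-167)*.042; col=red[:,u-2:u+3].mean(1); g=np.diff(col)
    for L,vv,s in((E1,v0,1),(E2,v0+10.7,-1)):
        k=np.arange(int(vv)-4,int(vv)+5); wgt=np.clip(s*g[k],0,None)
        L.append((u,(wgt*(k+.5)).sum()/wgt.sum()))
for L,z in((E1,.025),(E2,.025)):
    L=np.array(L); p=np.polyfit(L[:,0],L[:,1],1); r=L[:,1]-np.polyval(p,L[:,0]); k=abs(r)<1; p=np.polyfit(L[k,0],L[k,1],1)
    us=np.array([140,270,380]); w=ray("top",np.c_[us,np.polyval(p,us)],z); print("fence",p,r[k].std(),w.round(4).tolist(),"yaw",-np.arctan((w[2]-w[0])[0]/(w[2]-w[0])[1]))
print("ends z.025",ray("top",[[122.9,227.1],[381.6,237.9]],.025).round(4))
for v in range(200,228,4): print(v,im[v-1:v+2,145:175].sum(2).mean(0).astype(int).tolist())
b=hsv
for n,mm in(("red",(hsv[...,1]>180)&((hsv[...,0]<6)|(hsv[...,0]>174))&(hsv[...,2]>100)),):
    y,x=np.nonzero(mm); print(n,x.mean(),y.mean(),ray("top",[[x.mean(),y.mean()]],.125))
print("mug",ray("top",[[155*.64,300*.64],[192*.64,300*.64],[128*.64,300*.64]],.09))
print("offcut",ray("top",[[652*.64,218*.64],[690*.64,218*.64],[655*.64,302*.64],[693*.64,300*.64]],.03))
E
```

```text
blob [ 0.6059 -0.2263  0.06  ] [0.1098 0.0797 0.1094 0.0798] yaw 0.012
blob [ 0.6097 -0.0293  0.06  ] [0.1105 0.0774 0.1101 0.0774] yaw 0.013
blob [0.6111 0.1427 0.06  ] [0.0824 0.1097 0.0824 0.1093] yaw -0.097
fence [4.17376039e-02 2.21329126e+02] 0.17339081876342913 [[0.4369, 0.3488, 0.025], [0.4274, 0.0072, 0.025], [0.4198, -0.2808, 0.025]] yaw -0.02719236957394961
fence [4.23002204e-02 2.32364073e+02] 0.18603766137770678 [[0.4078, 0.3479, 0.025], [0.3981, 0.0068, 0.025], [0.3905, -0.2807, 0.025]] yaw -0.027583199704740793
ends z.025 [[ 0.4365  0.3935  0.025 ]
 [ 0.418  -0.2849  0.025 ]]
200 [246, 240, 242, 240, 239, 233, 241, 236, 210, 191, 179, 195, 185, 193, 188, 183, 187, 181, 184, 182, 172, 192, 158, 167, 238, 232, 225, 225, 231, 224]
204 [267, 263, 271, 263, 269, 265, 262, 259, 221, 172, 169, 176, 171, 183, 192, 172, 169, 170, 174, 180, 184, 184, 92, 122, 267, 276, 263, 264, 267, 265]
208 [271, 278, 267, 274, 267, 267, 271, 272, 219, 173, 175, 176, 177, 186, 182, 172, 164, 183, 177, 183, 194, 142, 92, 142, 280, 281, 269, 266, 263, 270]
212 [259, 261, 257, 251, 257, 259, 260,
[... 229 characters left out ...]
6, 187, 257, 255, 255, 246, 248, 246]
220 [252, 244, 249, 243, 252, 240, 198, 176, 178, 188, 188, 189, 189, 182, 187, 198, 180, 196, 204, 180, 117, 84, 97, 216, 250, 250, 250, 244, 244, 244]
224 [260, 261, 262, 257, 262, 257, 209, 172, 181, 188, 196, 189, 189, 190, 188, 190, 187, 193, 195, 161, 117, 86, 119, 274, 262, 258, 257, 262, 260, 265]
red 126.75247524752476 144.96039603960395 [[0.63653793 0.35838602 0.125     ]]
mug [[0.5239975  0.43399925 0.09      ]
 [0.52483269 0.37557573 0.09      ]
 [0.52338818 0.4765162  0.09      ]]
offcut [[ 0.67767177 -0.37691915  0.03      ]
 [ 0.67832616 -0.44015772  0.03      ]
 [ 0.53600089 -0.38133614  0.03      ]
 [ 0.54021767 -0.44419603  0.03      ]]
```

Request:
{"method": "apply_moves", "body": {"moves": [[[58.5,-14.6,0,0,0,0.316,0.7],[58.5,-14.6,0,0,0,0.316,0.7],[58.5,-14.6,0,0,0,0.316,0.7],[58.5,-14.6,0,0,0,0.316,0.7],[58.5,-14.6,0,0,0,0.316,0.7],[58.5,-14.6,0,0,0,0.316,0.7],[58.5,-14.6,0,0,0,0.316,0.7],[58.5,-14.6,0,0,0,0.316,0.7]]]}}

```text
time_s: 0.9
eef_pos: [0.5137, -0.3357, 0.2499]
eef_rot: [-0.0, 1.0, -0.0, -0.0]
wrist_force: [-0.4, -1.4, 1.0]
opening: 0.699
```

```bash
python3 - <<'E'
from h import *
print(ray("top",[[168.4,204],[168.3,208],[168,212],[167.6,220],[167.2,224]],0).round(4))
print(ray("top",[[166.5,204],[165.8,208],[165.5,212],[164.6,220],[164.2,224]],0.03).round(4))
o=get_obs();print(o["eef_pos"],o["eef_rot"],o["wrist_force"],o["opening"])
E
```

```text
[[0.4996 0.2813 0.    ]
 [0.4889 0.2813 0.    ]
 [0.4781 0.2818 0.    ]
 [0.4566 0.2823 0.    ]
 [0.4458 0.2831 0.    ]]
[[0.4986 0.2799 0.03  ]
 [0.488  0.2814 0.03  ]
 [0.4775 0.2819 0.03  ]
 [0.4566 0.2837 0.03  ]
 [0.4461 0.2845 0.03  ]]
[ 0.5137407  -0.33568471  0.24991032] [-1.89777206e-04  9.99999950e-01 -1.02521104e-04 -2.33176534e-04] [-0.44899981 -1.40694326  0.98175428] 0.6994079824225347
```

Request:
{"method": "apply_moves", "body": {"moves": [[[17.8,-11,0,0,0,0,0.7],[17.8,-11,0,0,0,0,0.7],[17.8,-11,0,0,0,0,0.7],[17.8,-11,0,0,0,0,0.7],[17.8,-11,5,0,0,0,0.7],[17.8,-11,10,0,0,0,0.7],[17.8,-11,15,0,0,0,0.7],[17.8,-11,15,0,0,0,0.7]]]}}

```text
time_s: 1.7
eef_pos: [0.6845, -0.224, 0.0897]
eef_rot: [-0.004, 1.0, 0.0, -0.008]
wrist_force: [-1.8, 0.5, -1.4]
opening: 0.699
```

Request:
{"method": "apply_moves", "body": {"moves": [[[0,0,3,0,0,0,0.7],[0,0,5,0,0,0,0.7],[0,0,6,0,0,0,0.7],[0,0,6,0,0,0,0.7],[-0.5,0,6,0,0,0,0.7],[-1,0,6,0,0,0,0.7],[-1.2,0,6,0,0,0,0.7]]]}}

```text
time_s: 2.4
eef_pos: [0.6784, -0.2277, 0.0418]
eef_rot: [0.0, 1.0, -0.0, 0.001]
wrist_force: [0.3, -0.1, 0.2]
opening: 0.696
```

Request:
{"method": "apply_moves", "body": {"moves": [[[-0.4,0,0,0,0,0,0.7],[-0.8,0,0,0,0,0,0.7],[-1.2,0,0,0,0,0,0.7],[-1.6,0,0,0,0,0,0.7]]]}}

```text
time_s: 2.8
eef_pos: [0.662, -0.2273, 0.0403]
eef_rot: [-0.0, 1.0, -0.0, -0.0]
wrist_force: [-0.2, -0.2, 0.2]
opening: 0.701
```

Request:
{"method": "apply_moves", "body": {"moves": [[[-0.3,0,0,0,0,0,0.7],[-0.6,0,0,0,0,0,0.7]]]}}

```text
time_s: 3.0
eef_pos: [0.6567, -0.2271, 0.0403]
eef_rot: [-0.0, 1.0, -0.0, 0.001]
wrist_force: [3.4, 1.7, -2.1]
opening: 0.695
```

Request:
{"method": "apply_moves", "body": {"moves": [[[-0.3,0,0,0,0,0,0.7],[-0.6,0,0,0,0,0,0.7]]]}}

```text
time_s: 3.2
eef_pos: [0.6508, -0.2273, 0.0404]
eef_rot: [0.0, 1.0, -0.0, 0.001]
wrist_force: [3.9, 0.1, -2.2]
opening: 0.701
```

Request:
{"method": "apply_moves", "body": {"moves": [[[-0.3,0,0,0,0,0,0.7],[-0.6,0,0,0,0,0,0.7]]]}}

```text
time_s: 3.4
eef_pos: [0.6444, -0.2274, 0.0403]
eef_rot: [0.0, 1.0, -0.0, 0.0]
wrist_force: [3.8, -0.6, -2.2]
opening: 0.698
```

Request:
{"method": "apply_moves", "body": {"moves": [[[2,0,0,0,0,0,0.7],[4.5,0,-2,0,0,0,0.7],[4.5,-2,-6,0,0,0,0.7],[4.5,-6.5,-6,0,0,0,0.7],[4.5,-11,-6,0,0,0,0.7],[4.5,-15.5,-6,0,0,0,0.7],[4.5,-19.8,-6,0,0,0,0.7],[4.5,-19.8,-3,0,0,0,0.7]]]}}

```text
time_s: 4.2
eef_pos: [0.6916, -0.0241, 0.0748]
eef_rot: [0.0, 1.0, 0.003, 0.003]
wrist_force: [0.5, -0.3, 0.4]
opening: 0.699
```

Request:
{"method": "apply_moves", "body": {"moves": [[[0,0,3,0,0,0,0.7],[0,0,3,0,0,0,0.7],[-0.8,0,3,0,0,0,0.7],[-1.5,0,3,0,0,0,0.7],[-1.8,0,3,0,0,0,0.7],[-2.1,0,3,0,0,0,0.7],[-2.4,0,3,0,0,0,0.7]]]}}

```text
time_s: 4.9
eef_pos: [0.6657, -0.0296, 0.0414]
eef_rot: [0.0, 1.0, -0.0, 0.001]
wrist_force: [-0.4, -0.1, 0.1]
opening: 0.705
```

Request:
{"method": "apply_moves", "body": {"moves": [[[-0.3,0,0,0,0,0,0.7],[-0.6,0,0,0,0,0,0.7]]]}}

```text
time_s: 5.1
eef_pos: [0.6597, -0.0295, 0.0408]
eef_rot: [0.0, 1.0, -0.0, 0.001]
wrist_force: [1.8, 0.5, 1.1]
opening: 0.699
```

Request:
{"method": "apply_moves", "body": {"moves": [[[-0.3,0,0,0,0,0,0.7],[-0.6,0,0,0,0,0,0.7]]]}}

```text
time_s: 5.3
eef_pos: [0.6536, -0.0293, 0.0405]
eef_rot: [0.0, 1.0, -0.0, 0.0]
wrist_force: [1.4, -0.5, 0.5]
opening: 0.702
```

Request:
{"method": "apply_moves", "body": {"moves": [[[-0.3,0,0,0,0,0,0.7],[-0.6,0,0,0,0,0,0.7]]]}}

```text
time_s: 5.5
eef_pos: [0.6473, -0.0293, 0.0403]
eef_rot: [-0.0, 1.0, -0.0, 0.0]
wrist_force: [0.4, 0.3, 1.5]
opening: 0.702
```

Request:
{"method": "apply_moves", "body": {"moves": [[[2,0,0,0,0,0,0.7],[4,0,-2,0,0,0,0.7],[4,2,-6,0,0,0,0.7],[4,6.5,-6,0,0,0.027,0.7],[4,11,-6,0,0,0.027,0.7],[4,15.5,-6,0,0,0.027,0.7],[4,19.8,-6,0,0,0.027,0.7],[3,19.8,-3,0,0,0.027,0.7]]]}}

```text
time_s: 6.3
eef_pos: [0.6804, -0.2355, 0.0753]
eef_rot: [0.003, 1.0, -0.016, 0.005]
wrist_force: [0.2, -0.2, -0.3]
opening: 0.702
```

Request:
{"method": "apply_moves", "body": {"moves": [[[0,0,3,0,0,0,0.7],[0,0,3,0,0,0,0.7],[-1,0,3,0,0,0,0.7],[-2,0,3,0,0,0,0.7],[-2.5,0,3,0,0,0,0.7],[-2.9,0,3,0,0,0,0.7],[-3.3,0,3,0,0,0,0.7],[-3.7,0,3,0,0,0,0.7]]]}}

```text
time_s: 7.1
eef_pos: [0.6416, -0.227, 0.0416]
eef_rot: [0.001, 1.0, -0.013, 0.002]
wrist_force: [4.8, -3.0, 0.1]
opening: 0.701
```

Request:
{"method": "apply_moves", "body": {"moves": [[[-0.4,0,0,0,0,0,0.7],[-0.8,0,0,0,0,0,0.7],[-1.2,0,0,0,0,0,0.7]]]}}

```text
time_s: 7.4
eef_pos: [0.6301, -0.2264, 0.0416]
eef_rot: [0.001, 1.0, -0.014, 0.002]
wrist_force: [5.0, -0.6, 0.3]
opening: 0.701
```

```bash
python3 - <<'E'
from h import *
snap("top","top1.png")
cv2.imwrite("pics/top1b.png",cv2.resize(cv2.imread("pics/top1.png"),(800,600),interpolation=cv2.INTER_CUBIC))
E
```

```text
(no output)
```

View pics/top1b.png

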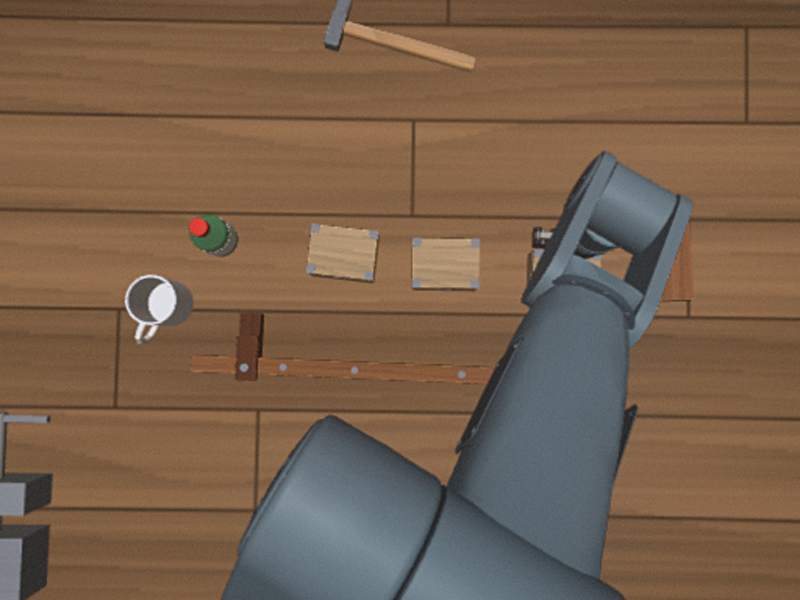

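Case R (rightmost) resists with 4 to 5 N and the middle one with about 1 N, so R is the full case. In the picture R is at (567,270), still under the gripper, and the middle case has shifted slightly to (446,264). I'll keep pushing R to the fence.

Request:
{"method": "apply_moves", "body": {"moves": [[[-1,0,0,0,0,0,0.7],[-2,0,0,0,0,0,0.7],[-3,0,0,0,0,0,0.7],[-4,0,0,0,0,0,0.7],[-5,0,0,0,0,0,0.7],[-6,0,0,0,0,0,0.7],[-7,0,0,0,0,0,0.7],[-8,0,0,0,0,0,0.7]]]}}

```text
time_s: 8.25
eef_pos: [0.5499, -0.2244, 0.0415]
eef_rot: [0.001, 1.0, -0.014, 0.002]
wrist_force: [5.7, 0.1, 1.6]
opening: 0.704
```

Request:
{"method": "apply_moves", "body": {"moves": [[[-0.8,0,0,0,0,0,0.7],[-1.6,0,0,0,0,0,0.7],[-2.2,0,0,0,0,0,0.7],[-2.6,0,0,0,0,0,0.7],[-3,0,0,0,0,0,0.7]]]}}

```text
time_s: 8.75
eef_pos: [0.5201, -0.2237, 0.0415]
eef_rot: [0.001, 1.0, -0.014, 0.002]
wrist_force: [5.6, -0.4, 0.7]
opening: 0.699
```

Request:
{"method": "apply_moves", "body": {"moves": [[[-0.2,0,0,0,0,0,0.7],[-0.4,0,0,0,0,0,0.7]]]}}

```text
time_s: 8.95
eef_pos: [0.5162, -0.2236, 0.0415]
eef_rot: [0.001, 1.0, -0.014, 0.002]
wrist_force: [6.0, 0.3, 1.0]
opening: 0.698
```

Request:
{"method": "apply_moves", "body": {"moves": [[[-0.1,0,0,0,0,0,0.7],[-0.2,0,0,0,0,0,0.7]]]}}

```text
time_s: 9.15
eef_pos: [0.5143, -0.2235, 0.0415]
eef_rot: [0.001, 1.0, -0.014, 0.002]
wrist_force: [6.5, 0.0, 1.7]
opening: 0.699
```

Request:
{"method": "apply_moves", "body": {"moves": [[[-0.1,0,0,0,0,0,0.7],[-0.2,0,0,0,0,0,0.7]]]}}

```text
time_s: 9.35
eef_pos: [0.5139, -0.2235, 0.042]
eef_rot: [0.001, 1.0, -0.014, 0.004]
wrist_force: [14.8, 2.6, 1.3]
opening: 0.698
```

Request:
{"method": "apply_moves", "body": {"moves": [[[-0.1,0,0,0,0,0,0.7],[-0.1,0,0,0,0,0,0.7]]]}}

```text
time_s: 9.55
eef_pos: [0.5138, -0.2235, 0.0424]
eef_rot: [0.001, 1.0, -0.014, 0.005]
wrist_force: [14.0, 0.9, -0.2]
opening: 0.699
```

Request:
{"method": "apply_moves", "body": {"moves": [[[2,0,0,0,0,0,0.7],[3,0,-3,0,0,0,0.7],[3,0,-8,0,0,-0.15,0.5],[1,3,-9,0,0,-0.3,0.5],[-2,6,-9,0,0,-0.45,0.5],[-4.6,10.3,-9,0,0,-0.6,0.5],[-4.6,10.3,-9,0,0,-0.75,0.5],[-4.6,10.3,-9,0,0,-0.9,0.5]]]}}

```text
time_s: 10.35
eef_pos: [0.4591, -0.3258, 0.1303]
eef_rot: [-0.0, 0.909, 0.417, -0.0]
wrist_force: [0.1, 0.4, -0.9]
opening: 0.495
```

Request:
{"method": "apply_moves", "body": {"moves": [[[0,0,0,0,0,-0.15,0.5],[0,0,0,0,0,-0.3,0.5],[0,0,0,0,0,-0.45,0.5],[0,0,0,0,0,-0.6,0.5],[0,0,0,0,0,-0.671,0.5],[0,0,0,0,0,-0.671,0.5],[0,0,0,0,0,-0.671,0.5]]]}}

```text
time_s: 11.05
eef_pos: [0.4604, -0.3242, 0.1302]
eef_rot: [-0.0, 0.723, 0.691, -0.0]
wrist_force: [0.4, 0.8, 0.4]
opening: 0.497
```

```bash
python3 - <<'E'
from h import *
from scipy.spatial.transform import Rotation as R
o=get_obs(); q=o["eef_rot"]; print(o["eef_pos"],R.from_quat(np.roll(q,-1)).as_matrix().round(3),o["q"],o["wrist_force"])
E
```

```text
[ 0.46039351 -0.32423531  0.13017763] [[ 0.045  0.999 -0.001]
 [ 0.999 -0.045  0.   ]
 [ 0.    -0.001 -1.   ]] [-8.24289723e-01  2.92350813e-01  1.73350322e+00 -8.23418311e-05
  1.11641043e+00 -7.79427815e-01] [0.35968998 0.76999865 0.36472515]
```

Request:
{"method": "apply_moves", "body": {"moves": [[[0,0.2,3,0,0,-0.018,0.5],[0,0.2,6,0,0,-0.018,0.5],[0,0.2,8,0,0,-0.018,0.5],[0,0.2,8.9,0,0,-0.018,0.5],[0,0.2,8.9,0,0,-0.018,0.5],[0.8,0.2,8.9,0,0,-0.018,0.5],[1.6,0.2,8.9,0,0,-0.018,0.5],[2.4,0.2,8.9,0,0,-0.018,0.5]]]}}

```text
time_s: 11.85
eef_pos: [0.4643, -0.3002, 0.0424]
eef_rot: [0.001, 0.716, 0.698, 0.0]
wrist_force: [0.5, -0.0, 0.5]
opening: 0.497
```

Request:
{"method": "apply_moves", "body": {"moves": [[[0.4,0,0,0,0,0,0.5],[0.8,0,0,0,0,0,0.5],[1.2,0,0,0,0,0,0.5],[1.6,0,0,0,0,0,0.5],[2,0,0,0,0,0,0.5]]]}}

```text
time_s: 12.35
eef_pos: [0.4645, -0.2814, 0.0416]
eef_rot: [0.001, 0.716, 0.698, -0.0]
wrist_force: [-0.0, -4.2, -1.2]
opening: 0.5
```

```bash
python3 - <<'E'
from h import *
from scipy.spatial.transform import Rotation as R
o=get_obs(); q=o["eef_rot"]; print(o["eef_pos"],R.from_quat(np.roll(q,-1)).as_matrix().round(3),o["wrist_force"])
E
```

```text
[ 0.46450144 -0.28137005  0.0416362 ] [[ 0.025  1.     0.001]
 [ 1.    -0.025 -0.002]
 [-0.002  0.001 -1.   ]] [-0.00687079 -4.23522218 -1.15211782]
```

Request:
{"method": "apply_moves", "body": {"moves": [[[1.2,0,0,0,0,0,0.5],[2.4,0,0,0,0,0,0.5],[3.6,0,0,0,0,0,0.5],[4.8,0,0,0,0,0,0.5],[6,0,0,0,0,0,0.5],[7.2,0,0,0,0,0,0.5],[8.4,0,0,0,0,0,0.5],[9.6,0,0,0,0,0,0.5]]]}}

```text
time_s: 13.15
eef_pos: [0.4669, -0.1848, 0.0417]
eef_rot: [0.001, 0.716, 0.698, -0.0]
wrist_force: [-0.2, -5.9, -0.9]
opening: 0.503
```

Request:
{"method": "apply_moves", "body": {"moves": [[[1.2,0,0,0,0,0,0.5],[2.4,0,0,0,0,0,0.5],[3.6,0,0,0,0,0,0.5],[4.8,0,0,0,0,0,0.5],[6,0,0,0,0,0,0.5],[7.2,0,0,0,0,0,0.5],[8.4,0,0,0,0,0,0.5],[9.6,0,0,0,0,0,0.5]]]}}

```text
time_s: 13.95
eef_pos: [0.4694, -0.0888, 0.0417]
eef_rot: [0.001, 0.716, 0.698, -0.0]
wrist_force: [1.1, -6.0, -0.2]
opening: 0.5
```

```bash
python3 - <<'E'
from h import *
snap("side","side2.png")
o=get_obs(); print(o["eef_pos"],o["wrist_force"])
E
```

```text
[ 0.46876585 -0.08683465  0.04135991] [-0.13597924  2.74846884  0.169095  ]
```

View pics/side2.png

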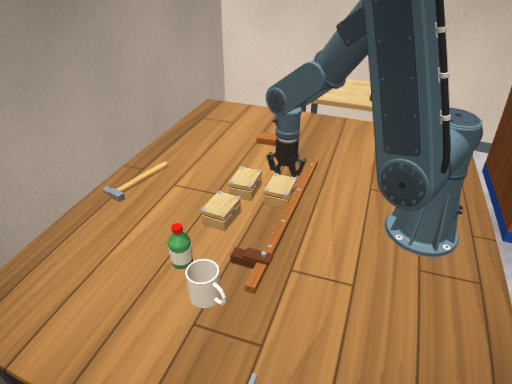

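The full case (280,190) is sliding flat along the fence, clear of the empties at (245,180) and (221,210).

Request:
{"method": "apply_moves", "body": {"moves": [[[1.2,0,0,0,0,0,0.5],[2.4,0,0,0,0,0,0.5],[3.6,0,0,0,0,0,0.5],[4.8,0,0,0,0,0,0.5],[6,0,0,0,0,0,0.5],[7.2,0,0,0,0,0,0.5],[8.4,0,0,0,0,0,0.5],[9.6,0,0,0,0,0,0.5]]]}}

```text
time_s: 14.8
eef_pos: [0.4714, 0.0072, 0.0415]
eef_rot: [0.0, 0.716, 0.698, -0.0]
wrist_force: [0.3, -5.5, 1.0]
opening: 0.501
```

Request:
{"method": "apply_moves", "body": {"moves": [[[1.2,0,0,0,0,0,0.5],[2.4,0,0,0,0,0,0.5],[3.6,0,0,0,0,0,0.5],[4.8,0,0,0,0,0,0.5],[6,0,0,0,0,0,0.5],[7.2,0,0,0,0,0,0.5],[8.4,0,0,0,0,0,0.5],[9.6,0,0,0,0,0,0.5]]]}}

```text
time_s: 15.6
eef_pos: [0.4738, 0.103, 0.0415]
eef_rot: [0.0, 0.716, 0.698, -0.0]
wrist_force: [0.7, -5.9, 0.7]
opening: 0.503
```

Request:
{"method": "apply_moves", "body": {"moves": [[[1,0,0,0,0,0,0.5],[2,0,0,0,0,0,0.5],[3,0,0,0,0,0,0.5],[3.6,0,0,0,0,0,0.5],[4,0,0,0,0,0,0.5],[4.4,0,0,0,0,0,0.5]]]}}

```text
time_s: 16.2
eef_pos: [0.475, 0.1467, 0.0415]
eef_rot: [0.001, 0.716, 0.698, -0.0]
wrist_force: [1.5, -5.7, 1.1]
opening: 0.501
```

Request:
{"method": "apply_moves", "body": {"moves": [[[0.2,0,0,0,0,0,0.5],[0.4,0,0,0,0,0,0.5],[0.6,0,0,0,0,0,0.5]]]}}

```text
time_s: 16.5
eef_pos: [0.4751, 0.1524, 0.0414]
eef_rot: [0.001, 0.716, 0.698, -0.0]
wrist_force: [1.1, -7.5, 1.6]
opening: 0.499
```

Request:
{"method": "apply_moves", "body": {"moves": [[[0.2,0,0,0,0,0,0.5],[0.4,0,0,0,0,0,0.5],[0.6,0,0,0,0,0,0.5]]]}}

```text
time_s: 16.8
eef_pos: [0.4753, 0.1584, 0.0415]
eef_rot: [0.001, 0.716, 0.698, -0.0]
wrist_force: [1.8, -7.5, 2.3]
opening: 0.501
```

Request:
{"method": "apply_moves", "body": {"moves": [[[0.1,0,0,0,0,0,0.5],[0.2,0,0,0,0,0,0.5]]]}}

```text
time_s: 17.0
eef_pos: [0.4754, 0.1604, 0.0415]
eef_rot: [0.001, 0.716, 0.698, -0.0]
wrist_force: [1.5, -9.2, 3.3]
opening: 0.505
```

Request:
{"method": "apply_moves", "body": {"moves": [[[0.1,0,0,0,0,0,0.5],[0.2,0,0,0,0,0,0.5]]]}}

```text
time_s: 17.2
eef_pos: [0.4753, 0.1605, 0.0415]
eef_rot: [0.002, 0.716, 0.699, -0.002]
wrist_force: [0.1, -22.6, 5.1]
opening: 0.5
```

Contact with the stop came where expected (22 N at y=0.1605). I'll back off and look.

Request:
{"method": "apply_moves", "body": {"moves": [[[-0.5,0,0,0,0,0,0.5],[-3,0,0,0,0,0,0.5],[-5,0,-3,0,0,0,0.5],[-6,0,-8,0,0,0,0.5],[-10,0,-13,0,0,0,0.5],[-15,0,-14,0,0,0,0.5],[-20,0,-14,0,0,0,0.5],[-25,-4,-14,0,0,0,0.5]]]}}

```text
time_s: 18.0
eef_pos: [0.4443, -0.0681, 0.1829]
eef_rot: [0.002, 0.716, 0.698, 0.001]
wrist_force: [0.4, -0.3, -0.1]
opening: 0.499
```

Request:
{"method": "apply_moves", "body": {"moves": [[[-5,0,0,0,0,0,0.5],[-10,0,0,0,0,0,0.5],[-15,0,0,0,0,0,0.5],[-20,0,0,0,0,0,0.5],[-20,0,0,0,0,0,0.5],[-20,0,0,0,0,0,0.5]]]}}

```text
time_s: 18.6
eef_pos: [0.4369, -0.2658, 0.1804]
eef_rot: [-0.001, 0.717, 0.697, 0.0]
wrist_force: [0.6, 0.0, -0.2]
opening: 0.5
```

```bash
python3 - <<'E'
from h import *
im=cv2.cvtColor(snap("top","top3.png"),cv2.COLOR_RGB2BGR)
cv2.imwrite("pics/top3b.png",cv2.resize(im,(800,600),interpolation=cv2.INTER_CUBIC))
hsv=cv2.cvtColor(im,cv2.COLOR_BGR2HSV)
m=((hsv[...,1]<107)&(hsv[...,2]>125)).astype(np.uint8)
m=cv2.morphologyEx(cv2.morphologyEx(m,cv2.MORPH_CLOSE,np.ones((5,5))),cv2.MORPH_OPEN,np.ones((7,7)))
C=np.array([.4274+.0272*(.283-.0072),.283]); ex=np.array([1,-.0272]); ey=np.array([.0272,1])
for c in cv2.findContours(m,0,2)[0]:
    if not 700<cv2.contourArea(c)<3000: continue
    b=cv2.boxPoints(cv2.minAreaRect(c)); w=ray("top",b,.06)
    e=[w[(i+1)%4]-w[i] for i in range(4)]; L=[np.linalg.norm(x) for x in e]; i=int(np.argmax(L)); a=np.arctan2(e[i][1],e[i][0])%np.pi-np.pi/2
    d=w.mean(0)[:2]-C; print("blob",w.mean(0).round(4),np.round(L,4),"yaw",round(a,3),"stop frame",round(d@ex,4),round(d@ey,4))
o=get_obs(); print(o["eef_pos"],o["wrist_force"],o["time_s"])
E
```

```text
blob [ 0.3497 -0.4025  0.06  ] [0.2901 0.1687 0.2872 0.1677] yaw 0.763 stop frame -0.0666 -0.6878
blob [0.4753 0.2256 0.06  ] [0.1072 0.0816 0.1068 0.0816] yaw 0.014 stop frame 0.042 -0.0563
blob [ 0.5955 -0.0282  0.06  ] [0.1079 0.0799 0.1075 0.0799] yaw 0.013 stop frame 0.1691 -0.3068
blob [0.6106 0.1424 0.06  ] [0.0817 0.1096 0.0817 0.1092] yaw -0.086 stop frame 0.1795 -0.1358
[ 0.43705567 -0.26470212  0.18031716] [-0.16174326  1.05365796 -0.64825551] 18.65
```

View pics/top3b.png

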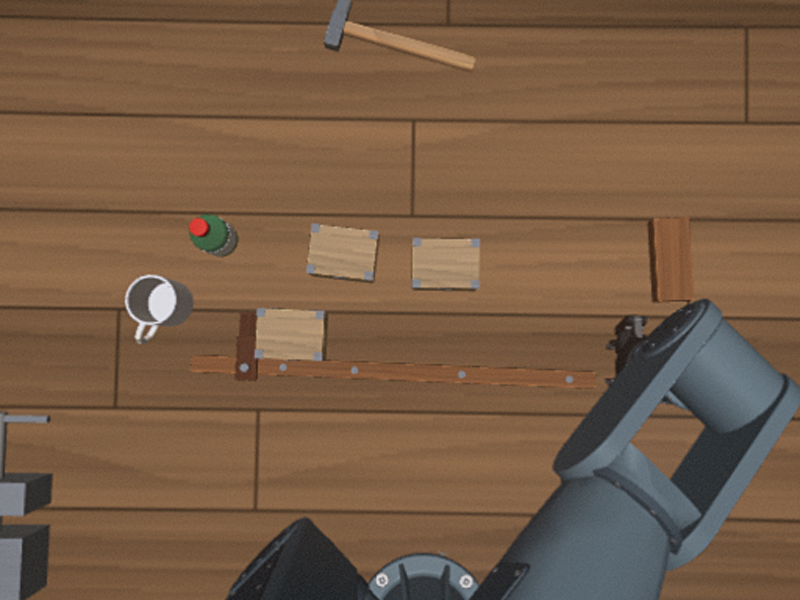

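The picture shows the case at (290,335), its lower edge (257,358) to (325,361) parallel to the fence and its end against the stop. It measures (42, -56) mm in the stop frame. The other things have not moved.

```bash
python3 -c "
from bench import *
print(hand_in())"
```

```text
the job is handed in; nothing more can be done
None
```

The full case is in the corner, and I've handed the job in at about 19 s of robot time.

- **Finding it:** I nudged the rightmost and middle cases. The rightmost took 3.4–3.9 N on the nudge, slightly under the 4–7 N given for the full case, and 5–6 N as I kept pushing. The middle one took 0.4–1.8 N. I did not nudge the left case.
- **Moving it:** I pushed the full case flat to the fence with two open fingers (force rose to about 15 N). I then turned the tool a quarter turn and slid the case along the fence to the stop (22 N at contact).
- **Last check from the top camera:** The case centre was at (42, −56) mm in the stop frame, against a target of (41, −55).
- **Other things:** The middle case had moved about 14 mm and the left case not measurably. The glue, mug and offcut looked unmoved, and the arm was clear of everything.
- **Disagreement:** The fitted rectangle put the case about 0.04 rad off the fence, inside the 0.09 rad limit. The two unturned cases also gave nearly that same fitted angle (0.012–0.014 rad), so I think the fit snapped to the pixel grid. The case's lower edge in the picture runs parallel to the fence.

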